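# Fit the keyed drive roller into the labeller's hub

### The job

Turn the clamp knob on the drive unit about a quarter turn anticlockwise so that its steel keeper swings clear of the hub. Then take the keyed drive roller out of the stand, put its shaft in the hub, turn it until the key slips into the keyway, and push it fully home against the spring until its flange sits on the hub. Finish while still holding the roller down there (the spring lifts it if you let go), and leave the idler rollers and other things on the bench alone.

Things in the scene. Friction and masses are not known exactly. Their poses are not given: they have to be found in the camera images.
- hub_mouth (a point): Centre of the bore at the top face of the upright steel hub (65 mm across), 75 mm above the bench. Bore 21.8 mm; one keyway, 8 mm wide, reaching 18 mm from the axis, runs its full depth. The keyway shows from above once the keeper is clear, but its direction is not measured: it lies within 0.5 rad either side of this point's +x (point axes = drive_unit's, not the keyway's).
- drive_unit: Fixed aluminium base plate 120 x 170 x 12 mm carrying the hub, the knob's post and the ejector. Origin on the hub's axis at bench level, z up. The post stands 70 mm from the hub's axis along +y; below the knob it is 24 mm thick.
- ejector (a joint): Brass spring plunger in the bore (m pressed down): 0 = its top waits 36 mm below the mouth. It pushes up with 8 N there and 12 N when pressed 14 mm (roller home), enough to lift the roller; stop at 0.016.
- keeper_grip (a point): On the vertical axis of the clamp knob, 110 mm above the bench. The black grip is an upright bar 12 mm thick (this point's x), 46 mm long (its y), from 88 to 122 mm above the bench. A flat steel keeper 16 mm wide turns with it, 78 to 84 mm above the bench; it points along this point's -y and its rounded end is 90 mm from the axis.
- keeper (a joint): Angle of the clamp knob and keeper (rad): 0 = keeper right over the bore; grows anticlockwise seen from above, to a stop at 1.57. Starts between 0 and 0.15. Stiff (0.12 N m), stays where it is left.
- drive_roller: Keyed drive roller, 0.29 to 0.43 kg, upright in a socket of the stand. Origin: centre of the shaft's lower end, z up. Shaft 20 mm across, 0 to 50 mm up, foot chamfered. Key: bar 6 mm wide along +x, out to 16 mm from the axis, from 22 to 48 mm up; plain shaft below. Flanged rubber roller 52 mm across, 50 to 92 mm up; its flat underside sits on the hub when home (origin 50 mm below the mouth).
- roller_grip (a point): On the drive roller's axis, 113 mm above its shaft end, in its black round grip (30 mm across, 92 to 122 mm above the shaft end). Axes as the roller's: +x is the key's side, where a small dark bar on the roller's top flange also points. With the key resting on the hub's face the shaft end is 22 mm below the mouth.
- stand: Grey plastic stand 90 x 260 x 30 mm, fixed; origin under its centre. Three round sockets 21.6 mm across and 20 mm deep at y = -85, 0 and 85 mm; a roller's shaft end stands 10 mm above the bench.
- idler_tall: Plain idler roller in the stand, no key: steel tube 28 mm across with black ends, top 108 mm above its shaft end (its origin). Leave it.
- idler_short: Plain idler roller in the stand, no key and no grip: rubber, 44 mm across, top 74 mm above its shaft end (its origin). Leave it.
- bottle_a: White plastic bottle 68 mm across, 170 mm tall, origin under its centre. Leave it.
- bottle_b: Another such bottle. Leave it.
- label_core: Standing cardboard tube 84 mm across, 80 mm tall, origin under its centre. Leave it.
- collar: Dark steel ring 44 mm across, 18 mm high, lying on the bench, origin under its centre. Leave it.
- wrench: Steel wrench 150 mm long lying flat. Leave it.
- screwdriver: Screwdriver 180 mm long lying flat. Leave it.
Mind the look-alikes: they are no part of the job. What is shaped like the drive_roller but red is not meant. Leave any pink look-alike of the drive_unit alone.

How it is judged (in metres and radians):
On the way, in this order (a step that is already met when the one before it is completed fails the run):
1. the keeper is swung clear of the hub (value of joint keeper above 1 rad), for 0.2 s.
2. the key has slipped into the keyway (z of drive_roller in the frame of hub_mouth below -0.028 m and horizontal distance between drive_roller and hub_mouth below 0.004 m), for 0.1 s.
At the end, for the whole second after the job is handed in: Through the last second: shaft end at least 47.5 mm (of 50) down the hub, within 4 mm of its axis, upright within 0.06 rad, still, the fingers bearing on the roller (over 1 N) with the spring ejector pressed over 11 mm, and the keeper clear (beyond 0.9 rad) (z of drive_roller in the frame of hub_mouth below -0.0475 m and horizontal distance between drive_roller and hub_mouth below 0.004 m and angle between drive_roller's own z axis and vertical below 0.06 rad and contact force between the fingers and drive_roller above 1 N and linear speed of drive_roller below 0.02 m/s and value of joint keeper above 0.9 rad and value of joint ejector above 0.011 m); the arm keeps its last pose, push and grip.
It fails at once if another thing on the bench was shifted by more than 30 mm or knocked over (distance of any of idler_tall, idler_short, bottle_a, bottle_b, label_core, collar, wrench, screwdriver from where it was at the start of the episode above 0.03 m or angle between any of idler_tall, idler_short, bottle_a, bottle_b, label_core, collar, wrench, screwdriver's own z axis and vertical above 0.5 rad).
It also fails if it takes over 67 s, if anything falls off the work surface, if the arm or the gripper's body presses on something with over 40 N, if the wrist force passes 120 N, or if a joint passes its speed limit or range.

### The arm

A 6-joint arm with a two-finger parallel gripper is mounted at the origin on the work surface. World frame = base frame: x ahead of the robot, y to its left, z up, the work surface at z = 0. Lengths are in mm, angles in rad, forces in N, time in s.
With the tool pointing down it reaches from about 275 to 750 mm from the base axis. Payload 10.2 kg.
Tool frame: the origin (TCP) lies on the centre line of the jaws, within the pads' length; the fingertips stand 25 mm ahead of it and the grasp point (between the pads) lies 6 mm ahead of it (r.tcp_to_tips is the distance from the TCP to the fingertips, in mm); z points along the fingers, y is the direction in which the jaws open and shut (so a half turn about z gives the same grasp; the last joint's range is limited). The gripper opens to 88 mm and grips with 3 to 60 N. Pads are 18 mm wide; open, the fingers measure 123 mm over their backs; the gripper's body (75 mm by 187 mm) begins 45 mm behind the grasp point.
Start: joints at [-1.553, 0.313, 1.498, -0, 1.331, -0.223], TCP at [125.188, -509.862, 263.72] pointing down, gripper open.
Joint ranges: [-2.94, 2.94], [-0.97, 2.17], [0.19, 2.56], [-1.23, 4.37], [0.02, 3.11], [-2.88, 2.88]. Speed limits (rad/s): [2.39, 2.39, 3.01, 3.14, 3.14, 3.14].

### API

Orientations are given as a unit quaternion [x, y, z, w].
In Python, from workcell import r gives the robot as it stands. The module is installed in compiled form; this text tells all that it offers.
- The arm moves only by the tool arm_command, never from a script. Its argument "series" is a list of rows, each an object with "travel": the shift along the tool's x, y, z in m, a list of three; "roll": the turn about the tool's z in degrees; "fingers": the closure in counts, from 0 (fully open) to 255 (shut). In form: [{"travel": [x, y, z], "roll": roll, "fingers": fingers}, ...]. A call has 1 to 20 rows; each row shifts and turns the commanded pose from where the row before left it, along the tool's axes as they then stand; what a row does not reach is not made up. A row lasts 1/10 s, in which the tool goes at most 50 mm and 8.59 degrees, less where a joint would pass 70% of its speed; a pose out of reach is approached as far as the arm can. A call with a gripper value outside its range is refused whole. The fingers move at their own pace and stop on an object; "newtons" is the grip in N (left out, the last holds). Time passes only in rows, so rows that do not move let the fingers close. It gives the time, the measured TCP pose, the force and the opening at its end, in the units of the state.
- r.get_obs(): the state, without advancing time (a new reading comes with each control period).
- r.read_camera(name): name is "scene" or "side" or "wrist"; returns (picture, depth): 420x560x3 uint8, red, green, blue; 420x560 float32, mm along the optical axis (not along the pixel's ray), 0 where there is no reading.
- r.camera_params(name): a dict with "fx", "fy", "cx", "cy" (pixels), "D" ([k1, k2, p1, p2, k3] as OpenCV has them; the pictures are not rectified), "position" and "rotation" of the camera in the world. Camera axes: x right, y up, looking along -z (the intrinsics and any distortion apply to the point x, -y, -z); pixel columns grow to the right and rows downward; lengths in mm; the calibration is good to about 2 mm. A picture is of the moment at which its call begins: read the wrist's pose just before it. camera_params takes no time and is no camera call; for the wrist camera it gives the pose at the moment of the call.
- r.hand_in(): hands the job in, once; it reports no verdict.
Trained networks look in the newest picture that a camera, given by its name, has taken for a name from the list of things; names that differ only in an ending like _2 or _b are one class to them, and where a whole thing is asked for, a point or a joint stands for the part that bears it (a point fixed in the world has none). Each returns a list of dicts, best first, with "conf" (0 to 1); they miss things now and then, are a little off and sometimes report something else, mostly with a low value. They report only what shows in the picture. A call takes as long as a camera call. They do not tell look-alikes from the thing itself.
- r.look_for(camera, target): "rect" ([left, top, right, bottom] as shares, 0 to 1, of the picture: columns of its width, rows of its height, round what is visible of it).
- r.masks_of(camera, target): "pixels" (420x560 bool, what is visible of it) and "rect" ([left, top, right, bottom] as shares, 0 to 1, of the picture: columns of its width, rows of its height, round what is visible of it).
- r.mark_of(camera, target): "at" ([row, column] as shares, 0 to 1, of the picture: columns of its width, rows of its height: a listed point, or the origin of a listed thing).
The state is a dict: "time": time; "q": joint angles; "qvel": joint speeds; "joint_torque": joint torques, N m; "ee_pos": TCP position; "orientation": TCP orientation; "ft_force": force on the tool from outside, world axes, zero at the start; "torque": the same for the moment, N m; "gripper_width": opening from 0.0 (shut) to 1.0 (fully open).
Only numpy, scipy, OpenCV 4.12 (cv2) and the standard library are available. Lean on these libraries where they do the work, as an engineer would, in place of code of your own. Each camera call takes 0.05 s, during which the arm holds its last target.

## Working session

There is one attempt and no reset: what is moved stays moved. The work goes in short steps, Python scripts to look and compute and a tool call to move; the robot and the scene stay as the last step left them, time stands still between calls to the robot, and variables do not carry over. Pictures are saved under pics/ and viewed, and the job is handed in when it is done.

Besides the shell and the picture viewer there is one more tool, called as name(argument=value, ...) on one line, values as JSON. arm_command: Moves the arm, as the interface text tells. Its arguments: {"type":"object","properties":{"series":{"type":"array","items":{"type":"object","properties":{"travel":{"type":"array","items":{"type":"number"}},"roll":{"type":"number"},"fingers":{"type":"number"}}}},"newtons":{"type":"number"}},"required":["series"]}

```bash
mkdir -p pics; ls
python3 - <<'E'
from workcell import r
import cv2
o=r.get_obs()
for k in o: print(k,o[k])
for n in ("scene","side","wrist"):
    p=r.camera_params(n); print(n,p)
    im,d=r.read_camera(n)
    cv2.imwrite(f"pics/{n}0.png",cv2.cvtColor(im,cv2.COLOR_RGB2BGR))
E
```

```text
pics
time 0.0
q [-1.55336464e+00  3.13441835e-01  1.49840433e+00  7.59948953e-06
  1.33100944e+00 -2.23402693e-01]
qvel [ 0.00274322  0.00058665  0.00036728  0.0010585  -0.00067331  0.00035072]
joint_torque [-1.23508612e-04 -4.02208579e+01 -2.52266407e+01  6.94369641e-02
  3.53022816e-02 -1.48175568e-04]
ee_pos [ 125.20408192 -509.63886504  263.17755802]
orientation [ 9.92758518e-01  1.20125464e-01  6.85888708e-05 -6.27750724e-04]
ft_force [ 0.25532272 -0.09380178  0.11059874]
torque [-0.00557343 -0.00045737  0.01645272]
gripper_width 1.0001222004540822
scene {'fx': 492.52515238470426, 'fy': 492.52515238470426, 'cx': 281.43728633842744, 'cy': 206.62761914148737, 'D': array([-0.11547987,  0.        ,  0.        ,  0.        ,  0.        ]), 'position': array([1551.12149133, -311.53258103,  911.77088849]), 'rotation': array([0.34707238, 0.25854526, 0.54787775, 0.71590857])}
side {'fx': 383.9358614538746, 'fy': 383.9358614538746, 'cx': 280.67201113973397, 'cy': 206.2667472690464, 'D': array([-0.0771684,  0.       ,  0.       ,  0.       ,  0.       ]), 'position': array([468.93376746, 745.48568077, 655.16698855]), 'rotation': array([-0.02280253,  0.44882895,  0.89103714, -0.0639174 ])}
wrist {'fx': 310.9429631167789, 'fy': 310.9429631167789, 'cx': 278.4080766931041, 'cy': 216.32992713911838, 'D': array([-0.07323106,  0.        ,  0.        ,  0.        ,  0.        ]), 'position': array([ 193.72521199, -492.60168027,  384.52566155]), 'rotation': array([-0.10720409,  0.08416614, -0.61108811,  0.77974013])}
```

View pics/scene0.png

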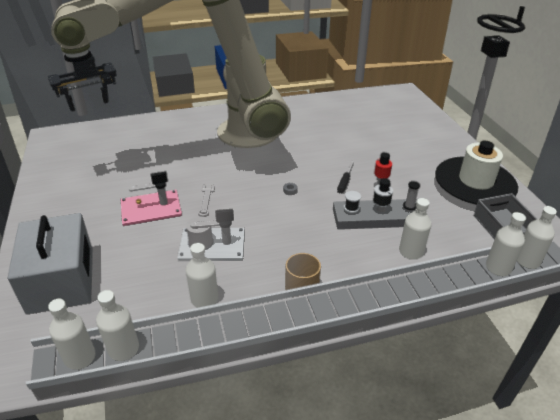

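View pics/side0.png

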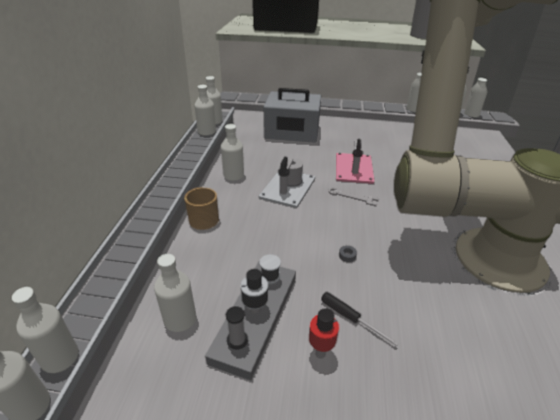

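View pics/wrist0.png

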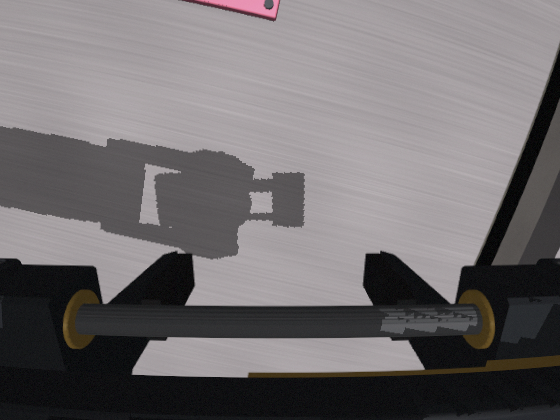

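Scene view: silver drive unit at about (212,240), pink look-alike at (150,205). In the stand at (378,210) are the short idler (352,203), the keyed roller with black grip (383,192) and the tall idler (411,195). The red look-alike stands apart at (384,168). Next I'll measure these.

```bash
cat > h.py <<'E'
from workcell import r
import numpy as np, cv2
from scipy.spatial.transform import Rotation as R
def KD(p): return np.array([[p['fx'],0,p['cx']],[0,p['fy'],p['cy']],[0,0,1.]]),np.array(p['D'])
def ray(p,uv):
    K,D=KD(p); n=cv2.undistortPoints(np.array(uv,float).reshape(-1,1,2),K,D).reshape(-1,2)
    return n
def deproj(p,uv,z):
    n=ray(p,uv); z=np.asarray(z,float).reshape(-1)
    c=np.stack([n[:,0]*z,-n[:,1]*z,-z],1)
    return R.from_quat(p['rotation']).apply(c)+p['position']
def onplane(p,uv,h):
    n=ray(p,uv); d=R.from_quat(p['rotation']).apply(np.stack([n[:,0],-n[:,1],-np.ones(len(n))],1))
    return p['position']+d*((h-p['position'][2])/d[:,2])[:,None]
def proj(p,X):
    K,D=KD(p); c=R.from_quat(p['rotation']).inv().apply(np.atleast_2d(X)-p['position'])*[1,-1,-1]
    return cv2.projectPoints(c.reshape(-1,1,3),np.zeros(3),np.zeros(3),K,D)[0].reshape(-1,2)
def tri(ps,uvs):
    A=[];b=[]
    for p,uv in zip(ps,uvs):
        n=ray(p,uv)[0]; d=R.from_quat(p['rotation']).apply([n[0],-n[1],-1]); d/=np.linalg.norm(d)
        M=np.eye(3)-np.outer(d,d); A.append(M); b.append(M@p['position'])
    return np.linalg.lstsq(np.vstack(A),np.hstack(b),rcond=None)[0]
def px(at): return np.array([at[1]*560,at[0]*420])
def save(n,im): cv2.imwrite(n,cv2.cvtColor(im,cv2.COLOR_RGB2BGR))
E
python3 - <<'E'
from h import *
hs=dict(keeper_grip=110,hub_mouth=75,drive_unit=0,drive_roller=10,roller_grip=123,stand=0,idler_tall=10,idler_short=10,bottle_a=0,label_core=0,collar=0)
for c in("scene","side"):
    p=r.camera_params(c); r.read_camera(c)
    for t,h in hs.items():
        for m in r.mark_of(c,t)[:4]:
            u=px(m['at']); print(c,t,round(m['conf'],2),u.round(1),onplane(p,u,h)[0].round(1))
print(r.get_obs()['time'])
E
```

```text
scene keeper_grip 0.8 [158.6 176.3] [ 368.4 -337.6  110. ]
scene keeper_grip 0.63 [223.6 217.4] [ 593.8 -191.   110. ]
scene hub_mouth 0.97 [137.4 190.9] [ 373.9 -403.1   75. ]
scene hub_mouth 0.58 [197.6 223.5] [ 559.2 -255.8   75. ]
scene drive_unit 0.72 [143.5 211.3] [ 375.2 -398.2    0. ]
scene drive_unit 0.38 [379.3 216.8] [574.8 262.6   0. ]
scene drive_roller 0.88 [380.5 187.7] [456.5 318.8  10. ]
scene drive_roller 0.75 [381.2 213.9] [574.8 267.2  10. ]
scene drive_roller 0.67 [198.4 224.9] [ 488.8 -250.1   10. ]
scene roller_grip 0.73 [382.9 181.7] [569.6 257.9 123. ]
scene roller_grip 0.7 [385.5 156. ] [451.1 321.  123. ]
scene stand 0.81 [379.8 215.9] [571.3 265.8   0. ]
scene stand 0.59 [291.4 189.5] [383.1  52.4   0. ]
scene stand 0.55 [202.8 246.8] [ 569.8 -250.7   -0. ]
scene stand 0.48 [224.9 216.1] [ 457.6 -169.8    0. ]
scene idler_tall 0.76 [409.  213.2] [592.8 348.1  10. ]
scene idler_short 0.58 [351.7 214.4] [555. 183.  10.]
scene idler_short 0.57 [380.3 216. ] [582.9 260.7  10. ]
scene bottle_a 0.97 [412.  254.8] [743.8 282.5   0. ]
scene bottle_a 0.86 [205.3 29
[... 495 characters left out ...]
 0.66 [353.8 161.2] [ 363.1 -427.5    0. ]
side drive_roller 0.84 [319.8 351.1] [440.3 325.9  10. ]
side drive_roller 0.58 [253.2 312.4] [581.7 255.4  10. ]
side roller_grip 0.84 [325.  319.8] [440.1 338.7 123. ]
side roller_grip 0.73 [251.8 273.3] [581.8 252.4 123. ]
side stand 0.79 [250.9 317.7] [585.6 261.7   0. ]
side idler_tall 0.78 [236.9 347.8] [596.5 341.7  10. ]
side idler_short 0.88 [268.2 286. ] [562.6 179.8  10. ]
side bottle_a 0.83 [229.8 176.7] [ 758.  -261.7    0. ]
side bottle_a 0.73 [178.  318.8] [733.3 287.9   0. ]
side label_core 0.76 [205.4 218.3] [773.  -43.2   0. ]
side collar 0.72 [255.4 313.4] [578.3 249.6   0. ]
side collar 0.68 [345.1 260.4] [392.8  63.1   0. ]
1.35
```

Run:
```python
import cv2
a=cv2.imread('pics/scene0.png'); s=cv2.imread('pics/side0.png')
c=cv2.resize(a[190:260,170:250],None,fx=5,fy=5,interpolation=2); cv2.imwrite('pics/c1.png',c)
c=cv2.resize(a[145:230,325:430],None,fx=5,fy=5,interpolation=2); cv2.imwrite('pics/c2.png',c)
c=cv2.resize(s[145:210,255:325],None,fx=5,fy=5,interpolation=2); cv2.imwrite('pics/c3.png',c)
c=cv2.resize(s[250:375,205:350],None,fx=5,fy=5,interpolation=2); cv2.imwrite('pics/c4.png',c[:600,:800])
```

```text
(no output)
```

View pics/c1.png

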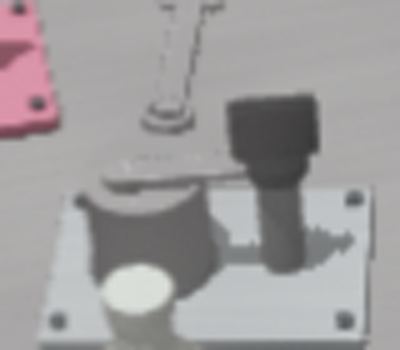

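View pics/c2.png

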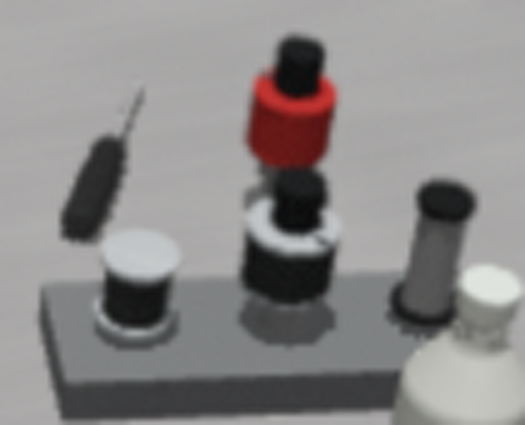

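View pics/c4.png

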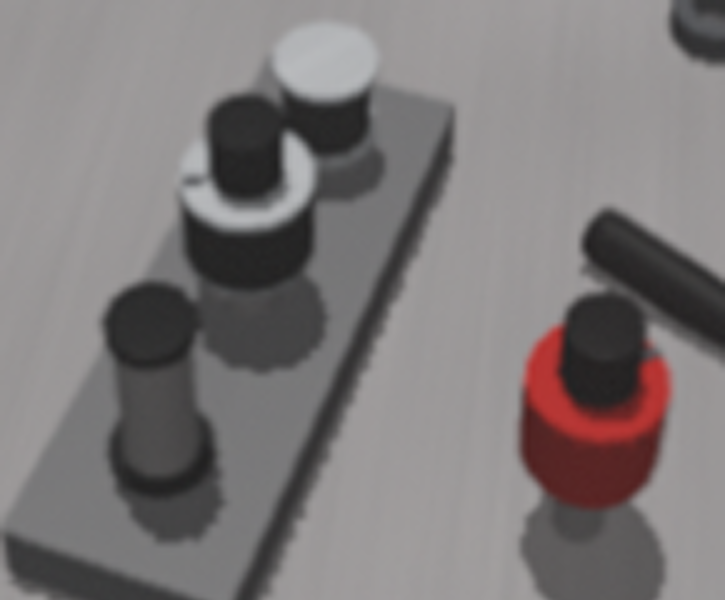

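```bash
cat >> h.py <<'E'
def wristrel():
    o=r.get_obs(); p=r.camera_params('wrist')
    T=R.from_quat(o['orientation']); 
    return T.inv().apply(p['position']-o['ee_pos']), T.inv()*R.from_quat(p['rotation'])
def wristat(pos,psi):
    t,q=wristrel(); T=R.from_matrix(np.array([[np.cos(psi),np.sin(psi),0],[np.sin(psi),-np.cos(psi),0],[0,0,-1.]]))
    p=dict(r.camera_params('wrist')); p['position']=T.apply(t)+pos; p['rotation']=(T*q).as_quat(); return p
def psi():
    x=R.from_quat(r.get_obs()['orientation']).apply([1,0,0]); return np.arctan2(x[1],x[0])
def plan(tgt,dpsi_to=None):
    o=r.get_obs(); T=R.from_quat(o['orientation']); d=T.inv().apply(np.array(tgt)-o['ee_pos']); 
    print('tool shift mm',d.round(1),'tilt',np.degrees(np.arccos(-T.apply([0,0,1])[2])).round(2),'psi',np.degrees(psi()).round(2))
    return d
E
python3 - <<'E'
from h import *
t,q=wristrel(); print(t,q.apply([0,0,-1]),q.apply([0,1,0]))
hub=np.array([557,-263,75.]);kn=np.array([580,-190,110.])
for ps in (72,):
  for pos in ([560,-330,260],[530,-280,260],[500,-260,260]):
    p=wristat(np.array(pos),np.radians(ps)); print(ps,pos,proj(p,np.array([hub,kn])).round(0).tolist())
plan([525,-270,260])
E
```

```text
[  70.65620696   -0.35464981 -121.26224947] [-2.70297640e-01  9.40048965e-04  9.62776351e-01] [ 9.62776666e-01 -2.83139525e-04  2.70298005e-01]
72 [560, -330, 260] [[254.0, 138.0], [248.0, 42.0]]
72 [530, -280, 260] [[299.0, 178.0], [303.0, 92.0]]
72 [500, -260, 260] [[334.0, 187.0], [344.0, 104.0]]
tool shift mm [ 445.5 -137.6    3.7] tilt 0.0 psi 13.8
```

arm_command(series=[{"travel":[0.039,-0.0098,0],"roll":0,"fingers":0},{"travel":[0.039,-0.0098,0],"roll":0,"fingers":0},{"travel":[0.039,-0.0098,0],"roll":0,"fingers":0},{"travel":[0.039,-0.0098,0],"roll":0,"fingers":0},{"travel":[0.039,-0.0098,0],"roll":0,"fingers":0},{"travel":[0.039,-0.0098,0],"roll":0,"fingers":0},{"travel":[0.039,-0.0098,0],"roll":0,"fingers":0},{"travel":[0.039,-0.0098,0],"roll":0,"fingers":0},{"travel":[0.039,-0.0098,0],"roll":0,"fingers":0},{"travel":[0.039,-0.0098,0],"roll":0,"fingers":0},{"travel":[0.039,-0.0098,0],"roll":0,"fingers":0},{"travel":[0.039,-0.0098,0],"roll":0,"fingers":0},{"travel":[0,0,0],"roll":-8.3,"fingers":0},{"travel":[0,0,0],"roll":-8.3,"fingers":0},{"travel":[0,0,0],"roll":-8.3,"fingers":0},{"travel":[0,0,0],"roll":-8.3,"fingers":0},{"travel":[0,0,0],"roll":-8.3,"fingers":0},{"travel":[0,0,0],"roll":-8.3,"fingers":0},{"travel":[0,0,0],"roll":-8.3,"fingers":0},{"travel":[0,0,0],"roll":0,"fingers":0}], newtons=40)

```text
time: 3.35
ee_pos: [551.6, -284.1, 263.6]
orientation: [0.809, 0.588, -0.0, -0.0]
ft_force: [-0.7, 0.1, -0.2]
gripper_width: 1.0
```

```bash
cat > look.py <<'E'
from h import *
import sys,pickle
n=sys.argv[1]
p=r.camera_params('wrist'); im,d=r.read_camera('wrist'); save(f'pics/{n}.png',im)
pickle.dump((p,im,d),open(f'{n}.pkl','wb'))
print(r.get_obs()['ee_pos'],np.degrees(psi()),r.get_obs()['time'])
for a in sys.argv[2:]:
    t,h=a.split(':')
    for m in r.mark_of('wrist',t)[:3]:
        u=px(m['at']); print(t,round(m['conf'],2),u.round(1),onplane(p,u,float(h))[0].round(1))
E
python3 look.py w1 keeper_grip:110 hub_mouth:75 drive_unit:0
```

```text
[ 551.65395603 -284.05270003  263.65126808] 71.71511124372346 3.4
keeper_grip 0.94 [120.3 308.8] [ 364.6 -334.8  110. ]
keeper_grip 0.66 [272.3  89. ] [ 579.7 -184.7  110. ]
hub_mouth 0.66 [162.1 345.4] [ 364.2 -410.8   75. ]
hub_mouth 0.64 [279.7 165.7] [ 564.8 -251.2   75. ]
drive_unit 0.94 [178.9 305.6] [ 365.9 -402.1    0. ]
drive_unit 0.73 [279.6 163.5] [ 563.2 -256.8    0. ]
```

View pics/w1.png

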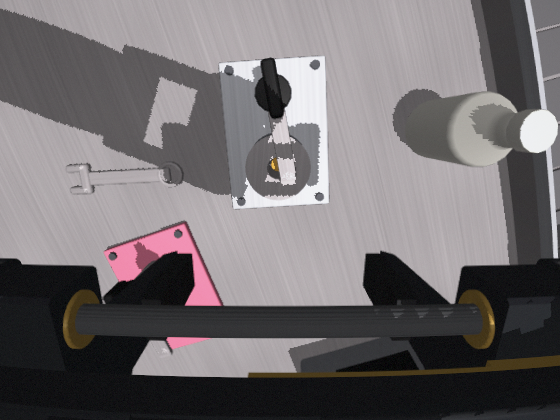

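The wrist view shows the silver unit: plate (220–330, 57–210), hub centre near (279,166), knob bar from (267,60) to (277,115), keeper over the bore. The pink look-alike is lower left. Next I measure the plate and bar from the depth.

Run:
```python
from h import *; import pickle
p,im,d=pickle.load(open('w1.pkl','rb'))
P=onplane(p,[(220,63),(325,56),(329,203),(233,209)],12); print(P.round(1),P.mean(0))
e=(P[0]+P[1]-P[2]-P[3])/2; print('plate y dir',np.degrees(np.arctan2(e[1],e[0])),np.linalg.norm(e[:2])); e=(P[1]+P[2]-P[0]-P[3])/2; print('xdir',np.degrees(np.arctan2(e[1],e[0])),np.linalg.norm(e[:2]))
v,u=np.mgrid[40:220,200:340]; uv=np.stack([u.ravel(),v.ravel()],1); z=d[40:220,200:340].ravel(); ok=z>0
X=deproj(p,uv[ok],z[ok]); 
print(np.percentile(X[:,2],[1,5,25,50,75,95,99]))
m=(X[:,2]>112); Q=X[m]; r2=cv2.minAreaRect(Q[:,:2].astype(np.float32)); print('grip',len(Q),Q.mean(0),r2, np.percentile(Q[:,2],[5,50,95]))
m=(X[:,2]>70)&(X[:,2]<77)&(X[:,1]<-215); Q=X[m];print('hub',len(Q),Q.min(0),Q.max(0),cv2.minEnclosingCircle(Q[:,:2].astype(np.float32)))
m=(X[:,2]>79)&(X[:,2]<87); Q=X[m];print('keeper',len(Q),cv2.minAreaRect(Q[:,:2].astype(np.float32)),Q.min(0),Q.max(0))
c=cv2.resize(im[45:220,200:345],None,fx=4,fy=4,interpolation=2)[:600]; save('pics/c5.png',c)
```

```text
[[ 534.9 -128.3   12. ]
 [ 648.2 -157.5   12. ]
 [ 606.6 -320.4   12. ]
 [ 491.4 -290.9   12. ]] [ 570.29680958 -224.2874612    12.        ]
plate y dir 75.33079885679417 168.20708617503408
xdir -14.3975800878397 117.98564572495411
[ -1.33594387  -0.63450762   0.54748663  11.76608009  13.38809275
  87.92608675 122.34140083]
grip 896 [ 579.41151785 -184.83620865  121.72084133] ((579.42578125, -184.8481903076172), (46.4852180480957, 12.17042064666748), 82.78622436523438) [119.72812788 121.88210732 123.16282422]
hub 2291 [ 529.62760928 -285.2093093    70.29518035] [ 594.56852565 -220.02148821   76.98956609] ((562.1287231445312, -252.6620330810547), 32.764156341552734)
keeper 1248 ((570.3849487304688, -222.5081787109375), (101.26900482177734, 33.18431091308594), 76.16500091552734) [ 561.03137484 -274.01449385   79.93492903] [ 596.19591167 -170.44856441   86.96604693]
```

View pics/c5.png

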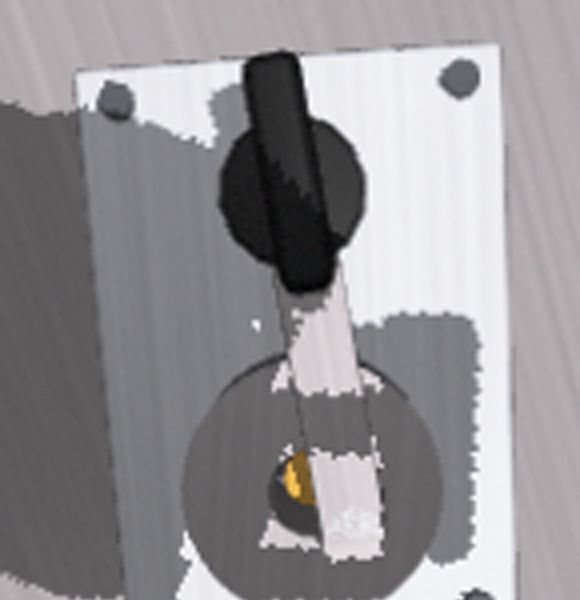

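The hub axis is at (562.1, −252.7) and the knob at (579.4, −184.8), 70 mm apart as specified. The bar points along 82.8° against the unit's y at 75.7°, so the keeper sits at about 0.12 rad. Next I move over the knob and descend.

arm_command(series=[{"travel":[0.035,-0.0016,0],"roll":0,"fingers":0},{"travel":[0.034,-0.0016,0],"roll":0,"fingers":0},{"travel":[0.034,-0.0015,0],"roll":0,"fingers":0},{"travel":[0,0,0.02],"roll":-5.5,"fingers":0},{"travel":[0,0,0.03],"roll":-5.6,"fingers":0},{"travel":[0,0,0.03],"roll":0,"fingers":0},{"travel":[0,0,0],"roll":0,"fingers":0},{"travel":[0,0,0],"roll":0,"fingers":0}])

```text
time: 4.35
ee_pos: [579.4, -184.8, 184.5]
orientation: [0.749, 0.662, 0.0, 0.0]
ft_force: [-0.4, -0.5, 0.4]
gripper_width: 0.999
```

Run:
```python
from h import *
plan([579.4,-184.85,114])
```

```text
tool shift mm [-0.  -0.  70.5] tilt 0.02 psi 82.92
```

arm_command(series=[{"travel":[0,0,0.025],"roll":0,"fingers":0},{"travel":[0,0,0.025],"roll":0,"fingers":0},{"travel":[0,0,0.0205],"roll":0,"fingers":0},{"travel":[0,0,0],"roll":0,"fingers":0},{"travel":[0,0,0],"roll":0,"fingers":255},{"travel":[0,0,0],"roll":0,"fingers":255},{"travel":[0,0,0],"roll":0,"fingers":255},{"travel":[0,0,0],"roll":0,"fingers":255},{"travel":[0,0,0],"roll":0,"fingers":255},{"travel":[0,0,0],"roll":0,"fingers":255},{"travel":[0,0,0],"roll":0,"fingers":255},{"travel":[0,0,0],"roll":0,"fingers":255}])

```text
time: 5.55
ee_pos: [579.2, -184.7, 113.5]
orientation: [0.749, 0.663, -0.0, 0.0]
ft_force: [0.7, 0.4, 1.1]
gripper_width: 0.299
```

arm_command(series=[{"travel":[0,0,0],"roll":0,"fingers":255},{"travel":[0,0,0],"roll":0,"fingers":255},{"travel":[0,0,0],"roll":0,"fingers":255},{"travel":[0,0,0],"roll":0,"fingers":255}])

```text
time: 5.95
ee_pos: [578.5, -184.6, 113.4]
orientation: [0.749, 0.663, -0.001, -0.001]
ft_force: [-5.4, 0.7, 6.1]
gripper_width: 0.13
```

arm_command(series=[{"travel":[0,0,0],"roll":-6,"fingers":255},{"travel":[0,0,0],"roll":-6,"fingers":255},{"travel":[0,0,0],"roll":-6,"fingers":255},{"travel":[0,0,0],"roll":-6,"fingers":255},{"travel":[0,0,0],"roll":-6,"fingers":255},{"travel":[0,0,0],"roll":-6,"fingers":255},{"travel":[0,0,0],"roll":-6,"fingers":255},{"travel":[0,0,0],"roll":-6,"fingers":255},{"travel":[0,0,0],"roll":-6,"fingers":255},{"travel":[0,0,0],"roll":-6,"fingers":255},{"travel":[0,0,0],"roll":-6,"fingers":255},{"travel":[0,0,0],"roll":-6,"fingers":255},{"travel":[0,0,0],"roll":-5,"fingers":255},{"travel":[0,0,0],"roll":0,"fingers":255},{"travel":[0,0,0],"roll":0,"fingers":255}])

```text
time: 7.45
ee_pos: [578.0, -185.0, 113.4]
orientation: [0.173, 0.985, -0.0, -0.002]
ft_force: [-9.9, -0.9, 7.5]
gripper_width: 0.134
```

arm_command(series=[{"travel":[0,0,0],"roll":0,"fingers":150},{"travel":[0,0,0],"roll":0,"fingers":100},{"travel":[0,0,0],"roll":0,"fingers":60},{"travel":[0,0,-0.02],"roll":0,"fingers":20},{"travel":[0,0,-0.035],"roll":0,"fingers":0},{"travel":[0,0,-0.035],"roll":8,"fingers":0},{"travel":[0,0,0],"roll":8,"fingers":0},{"travel":[0,0,0],"roll":8,"fingers":0},{"travel":[0,0,0],"roll":8,"fingers":0},{"travel":[0,0,0],"roll":8,"fingers":0},{"travel":[0,0,0],"roll":8,"fingers":0},{"travel":[0,0,0],"roll":8,"fingers":0},{"travel":[0,0,0],"roll":8,"fingers":0},{"travel":[0,0,0],"roll":8,"fingers":0},{"travel":[0,0,0],"roll":8,"fingers":0},{"travel":[0,0,0],"roll":0,"fingers":0}])

```text
time: 9.05
ee_pos: [579.2, -184.5, 202.8]
orientation: [0.766, 0.642, -0.0, -0.0]
ft_force: [-0.4, -0.3, 0.2]
gripper_width: 0.999
```

Run:
```python
from h import *
hub=np.array([562.1,-252.7,75.]);kn=np.array([579.4,-184.8,122.])
ps=psi()
for pos in ([545,-320,200],[545,-300,200],[545,-320,180]):
    p=wristat(np.array(pos),ps); print(pos,proj(p,np.array([hub,kn])).round(0).tolist())
    plan(pos)
print(r.get_obs()['ee_pos'],r.get_obs()['gripper_width'])
```

```text
[545, -320, 200] [[284.0, 131.0], [294.0, 8.0]]
tool shift mm [-139.4  -10.     2.8] tilt 0.03 psi 79.93
[545, -300, 200] [[288.0, 156.0], [300.0, 44.0]]
tool shift mm [-119.7  -13.5    2.8] tilt 0.03 psi 79.93
[545, -320, 180] [[284.0, 131.0], [296.0, -6.0]]
tool shift mm [-139.4  -10.    22.8] tilt 0.03 psi 79.93
[ 579.17905834 -184.53264958  202.83136125] 0.9989915082523448
```

arm_command(series=[{"travel":[-0.035,-0.003,0],"roll":0,"fingers":0},{"travel":[-0.035,-0.003,0],"roll":0,"fingers":0},{"travel":[-0.035,-0.003,0],"roll":0,"fingers":0},{"travel":[-0.025,-0.003,0],"roll":0,"fingers":0},{"travel":[0,0,0],"roll":0,"fingers":0},{"travel":[0,0,0],"roll":0,"fingers":0}])

```text
time: 9.65
ee_pos: [544.8, -310.3, 202.9]
orientation: [0.765, 0.643, 0.0, -0.0]
ft_force: [0.4, -0.5, -0.0]
gripper_width: 1.004
```

```bash
python3 look.py w2 hub_mouth:75 keeper_grip:110
python3 - <<'E'
from h import *; import pickle
p,im,d=pickle.load(open('w2.pkl','rb'))
# top-down rectification of hub face, 8 px/mm
c=np.array([562.1,-252.7]); s=6; N=480
g=(np.arange(N)-N/2)/s
X=np.stack(np.meshgrid(g+c[0],-(g)+c[1]),-1).reshape(-1,2); X=np.c_[X,np.full(len(X),75.)]
uv=proj(p,X).reshape(N,N,2).astype(np.float32)
w=cv2.remap(im,uv[...,0],uv[...,1],cv2.INTER_CUBIC); save('pics/hubtop.png',w)
dd=cv2.remap(d,uv[...,0],uv[...,1],cv2.INTER_NEAREST); np.save('hd.npy',dd)
v,u=np.mgrid[0:420,0:560]; uv=np.stack([u.ravel(),v.ravel()],1); z=d.ravel(); ok=z>0
X=deproj(p,uv[ok],z[ok]); near=np.hypot(X[:,0]-c[0],X[:,1]-c[1])<60
m=near&(X[:,2]>70)&(X[:,2]<77.5);Q=X[m];print(cv2.minEnclosingCircle(Q[:,:2].astype(np.float32)),np.median(Q[:,2]))
m=(X[:,2]>112)&(np.hypot(X[:,0]-579,X[:,1]+185)<40);Q=X[m];print(cv2.minAreaRect(Q[:,:2].astype(np.float32)))
E
```

```text
[ 545.03205603 -309.75312812  203.02543071] 80.13294333757648 9.7
hub_mouth 0.94 [284.8 142.2] [ 561.1 -251.8   75. ]
keeper_grip 0.77 [300.4  33.2] [ 581.6 -185.2  110. ]
keeper_grip 0.57 [290.3 143. ] [ 564.2 -251.5  110. ]
((565.6173095703125, -242.32925415039062), 43.393646240234375) 75.29323366272115
((579.1781616210938, -184.9539031982422), (12.728658676147461, 45.69352722167969), 70.27017974853516)
```

View pics/w2.png

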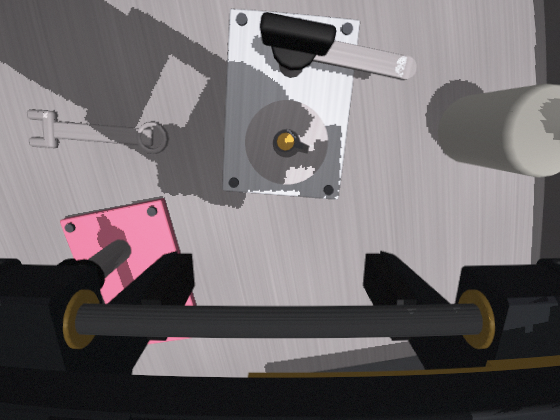

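View pics/hubtop.png

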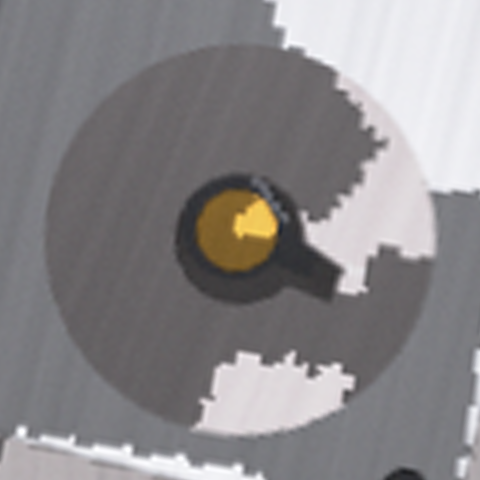

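Keeper is clear: bar at 160.3°, about 1.48 rad. In the rectified view (6 px/mm) the keyway runs from the bore at (240,240) to about (337,285), roughly −25° in the world. I'll refine that angle and plan the look at the stand.

Run:
```python
from h import *
g=cv2.cvtColor(cv2.imread('pics/hubtop.png'),cv2.COLOR_BGR2GRAY)
y,x=np.mgrid[0:480,0:480]; 
for cx,cy in((241,240.5),(239.5,239.5)):
  rr=np.hypot(x-cx,y-cy)/6; a=np.degrees(np.arctan2(-(y-cy),x-cx))
  for lo,hi in((12.3,14),(14,16),(16,17.3)):
    m=(rr>lo)&(rr<hi)&(abs(a+25)<40)&(g<68); print(lo,m.sum()/36/(hi-lo),a[m].mean().round(2),a[m].min().round(1),a[m].max().round(1))
print(np.median(g[300:340,100:150]),g[270,320])
rol=np.array([577.,258,133])
for pos in([560,190,230],[560,200,240]):
  p=wristat(np.array(pos),np.radians(77)); print(proj(p,[rol,[577,258,102],[555,183,84],[593,345,118]]).round().tolist())
  plan(pos)
```

```text
12.3 6.1601307189542505 -24.43 -38.8 -9.6
14 5.736111111111111 -25.38 -36.6 -13.2
16 4.059829059829058 -26.63 -35.1 -15.9
12.3 6.2581699346405255 -24.66 -39.1 -9.7
14 5.75 -25.38 -36.6 -13.3
16 4.957264957264955 -26.13 -35.4 -15.8
99.0 59
[[279.0, 130.0], [279.0, 130.0], [273.0, 219.0], [273.0, -4.0]]
tool shift mm [494.6 -71.  -26.6] tilt 0.01 psi 80.14
[[282.0, 144.0], [281.0, 142.0], [276.0, 226.0], [276.0, 16.0]]
tool shift mm [504.4 -72.7 -36.6] tilt 0.01 psi 80.14
```

arm_command(series=[{"travel":[0.042,-0.006,-0.003],"roll":0,"fingers":0},{"travel":[0.042,-0.006,-0.003],"roll":0,"fingers":0},{"travel":[0.042,-0.006,-0.003],"roll":0,"fingers":0},{"travel":[0.042,-0.006,-0.003],"roll":0,"fingers":0},{"travel":[0.042,-0.006,-0.003],"roll":0,"fingers":0},{"travel":[0.042,-0.006,-0.003],"roll":0,"fingers":0},{"travel":[0.042,-0.006,-0.003],"roll":0,"fingers":0},{"travel":[0.042,-0.006,-0.003],"roll":0,"fingers":0},{"travel":[0.042,-0.006,-0.003],"roll":0,"fingers":0},{"travel":[0.042,-0.006,-0.003],"roll":0,"fingers":0},{"travel":[0.042,-0.006,-0.003],"roll":0,"fingers":0},{"travel":[0.042,-0.006,-0.003],"roll":0,"fingers":0},{"travel":[0,0,0],"roll":3,"fingers":0},{"travel":[0,0,0],"roll":0,"fingers":0}])

```text
time: 11.2
ee_pos: [560.7, 200.1, 239.2]
orientation: [0.782, 0.624, -0.0, -0.0]
ft_force: [-0.2, -0.9, 0.1]
gripper_width: 1.001
```

```bash
python3 look.py w3 roller_grip:123 stand:0 drive_roller:10
python3 - <<'E'
from h import *; import pickle
p,im,d=pickle.load(open('w3.pkl','rb'))
v,u=np.mgrid[0:250,0:560]; uv=np.stack([u.ravel(),v.ravel()],1); z=d[:250].ravel(); ok=z>0
X=deproj(p,uv[ok],z[ok]); near=np.hypot(X[:,0]-577,X[:,1]-258)<45
for lo,hi in((127,137),(97,107)):
    Q=X[near&(X[:,2]>lo)&(X[:,2]<hi)]; print(len(Q),np.median(Q[:,2]),cv2.minEnclosingCircle(Q[:,:2].astype(np.float32)),(Q.min(0)+Q.max(0))/2)
c=np.array([577,258.]); s=6; N=480
g=(np.arange(N)-N/2)/s
X=np.stack(np.meshgrid(g+c[0],-(g)+c[1]),-1).reshape(-1,2); X=np.c_[X,np.full(len(X),102.)]
uv=proj(p,X).reshape(N,N,2).astype(np.float32)
save('pics/roltop.png',cv2.remap(im,uv[...,0],uv[...,1],cv2.INTER_CUBIC))
E
```

```text
[560.96632201 199.01419399 239.17340523] 77.16639320635579 11.25
roller_grip 0.96 [91.4 92.2] [448.7 327.  123. ]
roller_grip 0.87 [280.  142.1] [576.5 259.  123. ]
drive_roller 0.72 [147.  103.9] [444.6 327.4  10. ]
drive_roller 0.7 [284.  132.4] [582.7 263.7  10. ]
1336 132.1767775779103 ((577.77294921875, 261.6388854980469), 14.967864036560059) [577.76160962 261.39128593 131.72025085]
1898 102.3113884837795 ((577.8753051757812, 261.64935302734375), 26.002254486083984) [577.85007872 261.8267121  102.09068629]
```

View pics/w3.png

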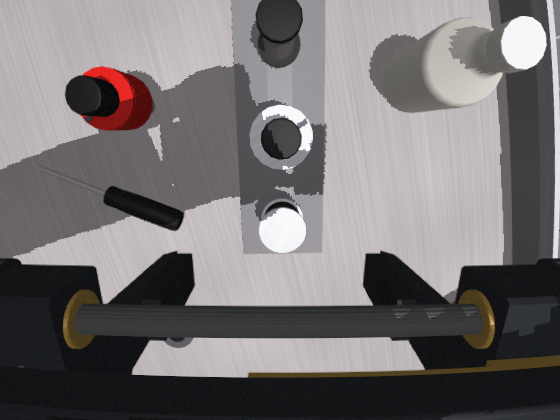

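View pics/roltop.png

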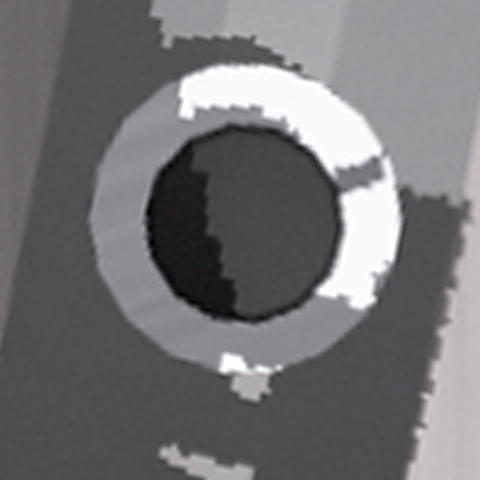

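Candidates in the wrist view are the red one at (105,98), standing off the stand and excluded by colour, and the black/white keyed one with a round black grip at (281,137) in the stand's middle socket. The second fits. The short idler at (283,230) has no grip, and the tall idler at (278,18) is a steel tube. The rectified crop confirms it: a grip 30 mm across, a flange 52 mm across, and a dark bar at (361,172), which puts the key at about 21.8°. The axis is at (577.8, 261.6).

Run:
```python
from h import *
plan([577.8,261.6,131])
```

```text
tool shift mm [ 65.9   1.7 108.3] tilt 0.01 psi 77.02
```

arm_command(series=[{"travel":[0.033,0.001,0.008],"roll":0,"fingers":0},{"travel":[0.033,0.0007,0.02],"roll":0,"fingers":0},{"travel":[0,0,0.03],"roll":0,"fingers":0},{"travel":[0,0,0],"roll":0,"fingers":60},{"travel":[0,0,0],"roll":0,"fingers":60}])

```text
time: 11.9
ee_pos: [578.2, 261.4, 181.9]
orientation: [0.783, 0.622, -0.0, -0.0]
ft_force: [-0.2, 0.5, 0.1]
gripper_width: 0.841
```

Run:
```python
from h import *
plan([577.8,261.6,131])
```

```text
tool shift mm [ 0.1 -0.4 50.9] tilt 0.01 psi 76.96
```

arm_command(series=[{"travel":[0,0,0.025],"roll":0,"fingers":60},{"travel":[0,-0.0004,0.0255],"roll":0,"fingers":60},{"travel":[0,0,0],"roll":0,"fingers":60},{"travel":[0,0,0],"roll":0,"fingers":255},{"travel":[0,0,0],"roll":0,"fingers":255},{"travel":[0,0,0],"roll":0,"fingers":255},{"travel":[0,0,0],"roll":0,"fingers":255},{"travel":[0,0,0],"roll":0,"fingers":255},{"travel":[0,0,0],"roll":0,"fingers":255},{"travel":[0,0,0],"roll":0,"fingers":255},{"travel":[0,0,0],"roll":0,"fingers":255},{"travel":[0,0,0],"roll":0,"fingers":255}], newtons=50)

```text
time: 13.1
ee_pos: [577.7, 262.3, 131.2]
orientation: [0.783, 0.623, 0.0, 0.0]
ft_force: [-1.5, -0.3, 4.7]
gripper_width: 0.331
```

arm_command(series=[{"travel":[0,0,-0.02],"roll":0,"fingers":255},{"travel":[0,0,-0.035],"roll":0,"fingers":255},{"travel":[0,0,-0.04],"roll":0,"fingers":255},{"travel":[0,0,-0.035],"roll":0,"fingers":255},{"travel":[0,0,0],"roll":0,"fingers":255},{"travel":[0,0,0],"roll":0,"fingers":255}])

```text
time: 13.7
ee_pos: [577.1, 262.1, 258.9]
orientation: [0.783, 0.622, -0.001, -0.0]
ft_force: [-0.3, -0.0, -5.0]
gripper_width: 0.329
```

```bash
python3 look.py w4
python3 - <<'E'
from h import *
im,d=r.read_camera('side'); p=r.camera_params('side'); c=proj(p,[577.8,262,200])[0].astype(int); print(c)
save('pics/s4.png',cv2.resize(im[max(0,c[1]-90):c[1]+110,c[0]-100:c[0]+100],None,fx=3,fy=3,interpolation=2))
plan([562.1,-252.7,261])
E
```

```text
[576.87631831 262.02201932 257.84277978] 76.9920678200671 13.75
[251 246]
tool shift mm [-504.8  101.5   -2.6] tilt 0.29 psi 77.0
```

View pics/s4.png

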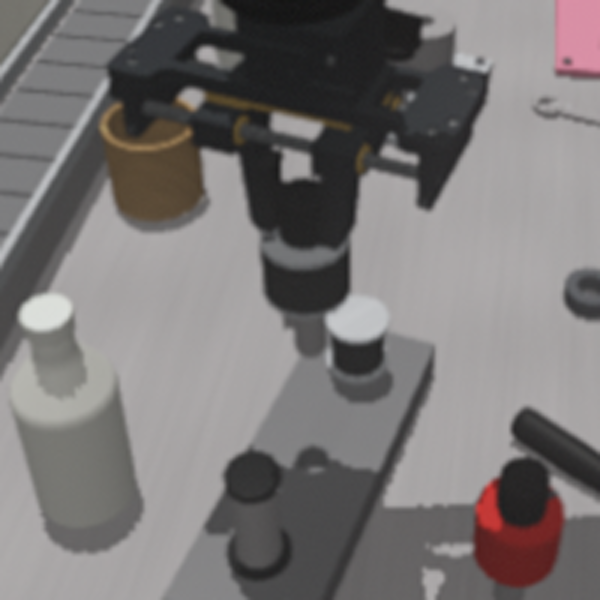

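View pics/w4.png

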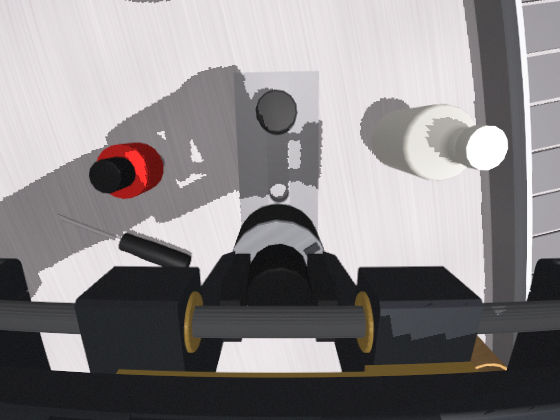

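The roller is out of the stand and held; the index bar shows at (312,249) in the wrist view. I check how it sits in the hand.

```bash
cat > inhand.py <<'E'
from h import *; import pickle,sys
n=sys.argv[1]
p,im,d=pickle.load(open(n+'.pkl','rb'))
o=r.get_obs()
c=o['ee_pos'].copy(); h=c[2]-29; s=6; N=480
g=(np.arange(N)-N/2)/s
X=np.stack(np.meshgrid(g+c[0],-(g)+c[1]),-1).reshape(-1,2); X=np.c_[X,np.full(len(X),h)]
uv=proj(p,X).reshape(N,N,2).astype(np.float32)
save(f'pics/{n}_top.png',cv2.remap(im,uv[...,0],uv[...,1],cv2.INTER_CUBIC))
v,u=np.mgrid[0:420,0:560]; uv=np.stack([u.ravel(),v.ravel()],1); z=d.ravel(); ok=z>0
X=deproj(p,uv[ok],z[ok]); near=(np.hypot(X[:,0]-c[0],X[:,1]-c[1])<32)&(X[:,2]>h-8)&(X[:,2]<h+5)
Q=X[near]; print(len(Q),np.median(Q[:,2])-c[2])
# fit circle R=26 to outer boundary
from scipy.optimize import least_squares
t=np.degrees(np.arctan2(Q[:,1]-c[1],Q[:,0]-c[0])); rr=np.hypot(Q[:,0]-c[0],Q[:,1]-c[1])
B=[Q[i] for b in range(-180,180,4) for k in [np.where((t>=b)&(t<b+4))[0]] if len(k)>3 for i in [k[np.argmax(rr[k])]] if rr[i]>20]
B=np.array(B); f=least_squares(lambda w:np.hypot(B[:,0]-w[0],B[:,1]-w[1])-26,c[:2],loss='soft_l1'); print('flange-TCP world',f.x-c[:2],len(B),f.cost, 'psi',np.degrees(psi()))
E
python3 inhand.py w4
```

```text
2397 -27.827780364165278
flange-TCP world [ 0.92075347 -0.57027996] 36 0.22852035186730424 psi 76.99626713256256
```

View pics/w4_top.png

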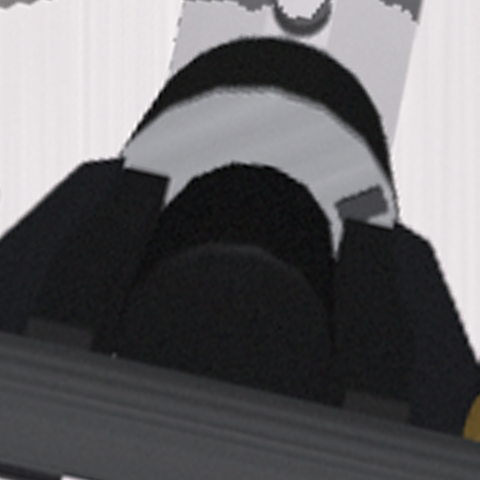

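arm_command(series=[{"travel":[-0.0388,0.0078,0],"roll":0,"fingers":255},{"travel":[-0.0388,0.0078,0],"roll":0,"fingers":255},{"travel":[-0.0388,0.0078,0],"roll":0,"fingers":255},{"travel":[-0.0388,0.0078,0],"roll":0,"fingers":255},{"travel":[-0.0388,0.0078,0],"roll":0,"fingers":255},{"travel":[-0.0388,0.0078,0],"roll":0,"fingers":255},{"travel":[-0.0388,0.0078,0],"roll":0,"fingers":255},{"travel":[-0.0388,0.0078,0],"roll":0,"fingers":255},{"travel":[-0.0388,0.0078,0],"roll":0,"fingers":255},{"travel":[-0.0388,0.0078,0],"roll":0,"fingers":255},{"travel":[-0.0388,0.0078,0],"roll":0,"fingers":255},{"travel":[-0.0388,0.0078,0],"roll":0,"fingers":255},{"travel":[-0.0388,0.0078,0],"roll":0,"fingers":255},{"travel":[0,0,0],"roll":7.8,"fingers":255},{"travel":[0,0,0],"roll":7.8,"fingers":255},{"travel":[0,0,0],"roll":7.8,"fingers":255},{"travel":[0,0,0],"roll":7.8,"fingers":255},{"travel":[0,0,0],"roll":7.8,"fingers":255},{"travel":[0,0,0],"roll":7.9,"fingers":255},{"travel":[0,0,0],"roll":0,"fingers":255}])

```text
time: 15.8
ee_pos: [562.4, -251.8, 258.6]
orientation: [0.966, 0.259, -0.001, -0.001]
ft_force: [-0.0, 0.0, -3.6]
gripper_width: 0.327
```

Run:
```python
from h import *
o=r.get_obs(); T=R.from_quat(o['orientation']); print(o['ee_pos'],T.as_matrix().round(4).tolist(),'foot',(o['ee_pos']+T.apply([-.5,0,121])).round(2))
plan([561.4,-252.55,258])
```

```text
[ 562.43789632 -251.81358626  258.5759351 ] [[0.8658, 0.5004, -0.0029], [0.5004, -0.8658, 0.002], [-0.0015, -0.0032, -1.0]] foot [ 561.65 -251.82  137.58]
tool shift mm [-1.3  0.1  0.6] tilt 0.2 psi 30.02
```

arm_command(series=[{"travel":[-0.001,0.0005,0.015],"roll":0,"fingers":255},{"travel":[0,0,0.02],"roll":0,"fingers":255},{"travel":[0,0,0.018],"roll":0,"fingers":255},{"travel":[0,0,0],"roll":0,"fingers":255},{"travel":[0,0,0],"roll":0,"fingers":255},{"travel":[0,0,0],"roll":0,"fingers":255}])

```text
time: 16.4
ee_pos: [562.5, -253.2, 208.6]
orientation: [0.966, 0.26, 0.0, 0.0]
ft_force: [-0.4, -0.2, -4.0]
gripper_width: 0.329
```

```bash
cat > st.py <<'E'
from h import *
o=r.get_obs(); T=R.from_quat(o['orientation']); print(o['time'],o['ee_pos'].round(2),'psi',np.degrees(psi()).round(2),'foot',(o['ee_pos']+T.apply([-.5,0,121])).round(2),'F',o['ft_force'].round(1),'M',o['torque'].round(2))
E
python3 st.py
python3 - <<'E'
from h import *
for n in('scene','side'):
    im,d=r.read_camera(n); p=r.camera_params(n); c=proj(p,[561,-252.7,95])[0].astype(int); print(n,c)
    save(f'pics/{n}5.png',cv2.resize(im[c[1]-50:c[1]+50,c[0]-55:c[0]+55],None,fx=5,fy=5,interpolation=2))
E
```

```text
16.4 [ 562.5  -253.16  208.58] psi 30.17 foot [ 562.2  -253.5    87.58] F [-0.4 -0.2 -4. ] M [-0.04 -0.05 -0.04]
scene [198 217]
side [291 156]
```

View pics/scene5.png

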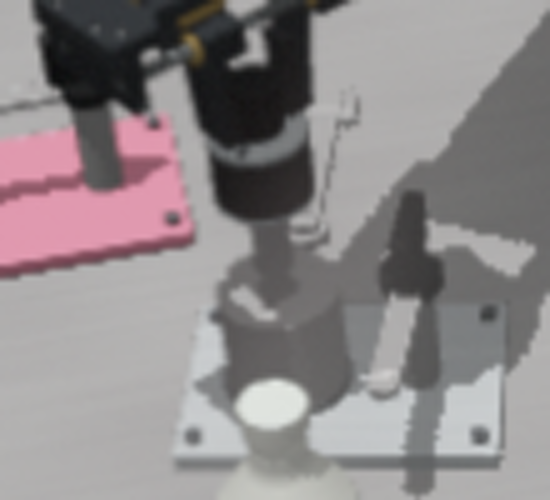

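View pics/side5.png

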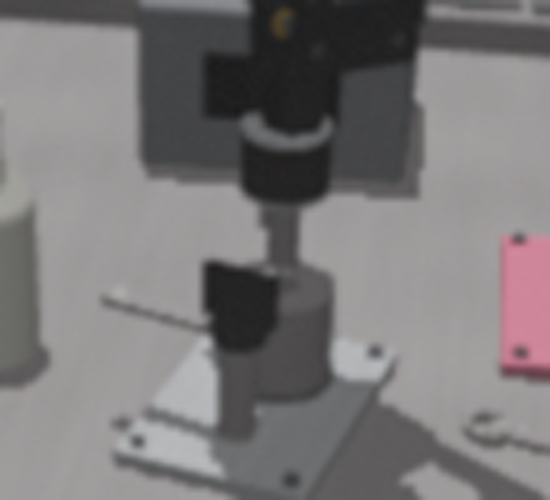

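arm_command(series=[{"travel":[0,0,0],"roll":0,"fingers":255},{"travel":[0,0,0],"roll":0,"fingers":255},{"travel":[0,0,0],"roll":0,"fingers":255}])

```text
time: 16.8
ee_pos: [562.3, -253.0, 207.9]
orientation: [0.966, 0.26, 0.0, 0.0]
ft_force: [0.3, 0.2, -3.5]
gripper_width: 0.325
```

```bash
python3 st.py
```

```text
16.8 [ 562.25 -252.98  207.87] psi 30.11 foot [ 561.84 -253.25   86.87] F [ 0.3  0.2 -3.5] M [ 0.03 -0.05  0.01]
```

arm_command(series=[{"travel":[-0.0005,-0.0008,0.004],"roll":0,"fingers":255},{"travel":[0,0,0.004],"roll":0,"fingers":255},{"travel":[0,0,0.003],"roll":0,"fingers":255},{"travel":[0,0,0.003],"roll":0,"fingers":255},{"travel":[0,0,0.003],"roll":0,"fingers":255},{"travel":[0,0,0],"roll":0,"fingers":255}])

```text
time: 17.4
ee_pos: [561.4, -252.6, 190.3]
orientation: [0.966, 0.26, -0.0, -0.0]
ft_force: [0.7, -0.5, -3.7]
gripper_width: 0.326
```

```bash
python3 st.py
```

```text
17.4 [ 561.37 -252.56  190.26] psi 30.1 foot [ 560.9  -252.8    69.26] F [ 0.7 -0.5 -3.7] M [-0.06 -0.15 -0.02]
```

arm_command(series=[{"travel":[0,0,0.004],"roll":0,"fingers":255},{"travel":[0,0,0.004],"roll":0,"fingers":255},{"travel":[0,0,0.004],"roll":0,"fingers":255},{"travel":[0,0,0],"roll":0,"fingers":255},{"travel":[0,0,0],"roll":0,"fingers":255}])

```text
time: 17.9
ee_pos: [561.4, -252.5, 178.6]
orientation: [0.966, 0.26, -0.0, -0.0]
ft_force: [0.2, 0.3, -4.5]
gripper_width: 0.328
```

```bash
python3 st.py; python3 look.py w6 >/dev/null; python3 inhand.py w6
```

```text
17.9 [ 561.38 -252.54  178.61] psi 30.09 foot [ 560.93 -252.77   57.61] F [ 0.2  0.3 -4.5] M [-0.08 -0.12 -0.04]
2427 -29.06122114830984
flange-TCP world [0.03422131 0.0186905 ] 37 1.700666863319646 psi 30.093843545881022
```

View pics/w6_top.png

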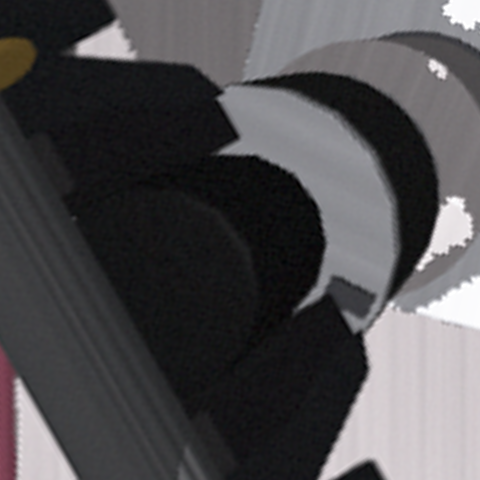

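No side force and the foot is about 17 mm down. The index bar at (353,297) points to about −26°, matching the keyway. Now I press gently.

arm_command(series=[{"travel":[0,0,0.003],"roll":0,"fingers":255},{"travel":[0,0,0.003],"roll":0,"fingers":255},{"travel":[0,0,0.003],"roll":0,"fingers":255},{"travel":[0,0,0],"roll":0,"fingers":255},{"travel":[0,0,0],"roll":0,"fingers":255}])

```text
time: 18.45
ee_pos: [561.4, -252.5, 169.6]
orientation: [0.966, 0.26, -0.0, -0.0]
ft_force: [-0.3, -0.1, -3.7]
gripper_width: 0.328
```

```bash
python3 st.py
```

```text
18.45 [ 561.36 -252.53  169.58] psi 30.09 foot [ 560.91 -252.76   48.58] F [-0.3 -0.1 -3.7] M [-0.16 -0.14 -0.01]
```

The key has passed the face (26 mm down) with no resistance, so it is in the keyway. I continue against the spring.

arm_command(series=[{"travel":[0,0,0.003],"roll":0,"fingers":255},{"travel":[0,0,0.003],"roll":0,"fingers":255},{"travel":[0,0,0.003],"roll":0,"fingers":255},{"travel":[0,0,0.003],"roll":0,"fingers":255},{"travel":[0,0,0.003],"roll":0,"fingers":255},{"travel":[0,0,0.003],"roll":0,"fingers":255},{"travel":[0,0,0.002],"roll":0,"fingers":255},{"travel":[0,0,0],"roll":0,"fingers":255},{"travel":[0,0,0],"roll":0,"fingers":255}])

```text
time: 19.35
ee_pos: [561.7, -252.6, 150.6]
orientation: [0.966, 0.26, 0.001, 0.0]
ft_force: [-0.7, 2.1, 5.4]
gripper_width: 0.325
```

```bash
python3 st.py
```

```text
19.35 [ 561.7  -252.62  150.61] psi 30.1 foot [ 561.42 -252.95   29.61] F [-0.7  2.1  5.4] M [ 0.36  0.19 -0.02]
```

arm_command(series=[{"travel":[0,0,0.0015],"roll":0,"fingers":255},{"travel":[0,0,0.0015],"roll":0,"fingers":255},{"travel":[0,0,0.001],"roll":0,"fingers":255},{"travel":[0,0,0],"roll":0,"fingers":255},{"travel":[0,0,0],"roll":0,"fingers":255}], newtons=60)

```text
time: 19.85
ee_pos: [561.8, -252.6, 146.8]
orientation: [0.966, 0.26, 0.001, 0.001]
ft_force: [-0.2, 2.4, 6.6]
gripper_width: 0.324
```

```bash
python3 st.py
```

```text
19.85 [ 561.77 -252.59  146.83] psi 30.1 foot [ 561.52 -252.94   25.83] F [-0.2  2.4  6.6] M [ 0.38  0.19 -0.03]
```

arm_command(series=[{"travel":[0,0,0.001],"roll":0,"fingers":255},{"travel":[0,0,0.001],"roll":0,"fingers":255},{"travel":[0,0,0.0005],"roll":0,"fingers":255},{"travel":[0,0,0],"roll":0,"fingers":255},{"travel":[0,0,0],"roll":0,"fingers":255}])

```text
time: 20.35
ee_pos: [561.9, -252.6, 146.3]
orientation: [0.966, 0.26, 0.001, 0.001]
ft_force: [-7.0, 4.6, 20.3]
gripper_width: 0.327
```

```bash
python3 st.py
```

```text
20.35 [ 561.91 -252.6   146.28] psi 30.11 foot [ 561.78 -253.03   25.28] F [-7.   4.6 20.3] M [ 0.97  1.13 -0.07]
```

Force jumped from 6.6 to 20 N at a foot height of 25.3 mm, so the flange is seated. I let it settle and check with the cameras.

arm_command(series=[{"travel":[0,0,0],"roll":0,"fingers":255},{"travel":[0,0,0],"roll":0,"fingers":255},{"travel":[0,0,0],"roll":0,"fingers":255},{"travel":[0,0,0],"roll":0,"fingers":255},{"travel":[0,0,0],"roll":0,"fingers":255}])

```text
time: 20.85
ee_pos: [561.9, -252.6, 146.3]
orientation: [0.966, 0.26, 0.001, 0.001]
ft_force: [-6.1, 5.4, 20.4]
gripper_width: 0.328
```

```bash
python3 st.py; python3 look.py w7; python3 inhand.py w7
python3 - <<'E'
from h import *
print(r.get_obs()['orientation'], r.get_obs()['gripper_width'])
for n in('scene','side'):
    im,d=r.read_camera(n); p=r.camera_params(n); c=proj(p,[561,-252.7,85])[0].astype(int)
    save(f'pics/{n}7.png',cv2.resize(im[c[1]-50:c[1]+50,c[0]-55:c[0]+55],None,fx=5,fy=5,interpolation=2)); save(f'pics/{n}7f.png',im)
E
```

```text
20.85 [ 561.92 -252.57  146.31] psi 30.11 foot [ 561.8  -253.01   25.31] F [-6.1  5.4 20.4] M [ 1.    1.06 -0.09]
[ 561.91576554 -252.57065899  146.29655998] 30.109012205597953 20.9
2400 -28.8921662057831
flange-TCP world [-0.05806364 -0.01439147] 36 0.22054840849329627 psi 30.109012205597953
[0.96567835 0.25973664 0.00103111 0.00106986] 0.32729455277759983
```

View pics/scene7.png

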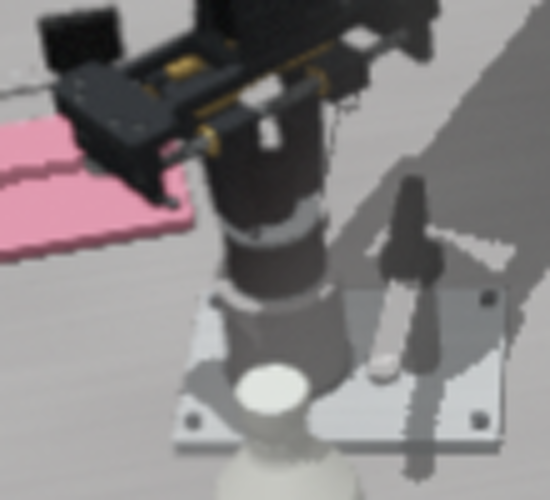

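View pics/side7.png

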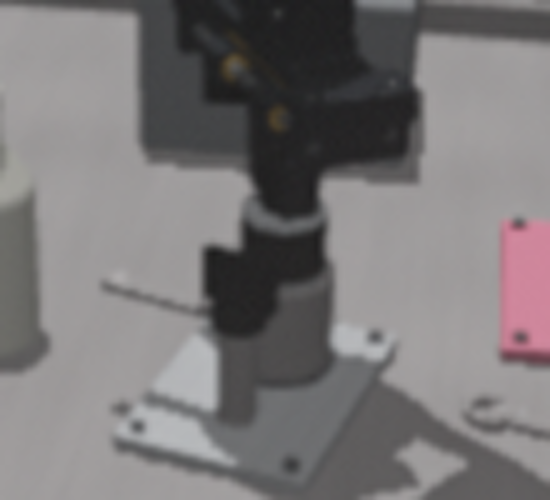

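View pics/w7.png

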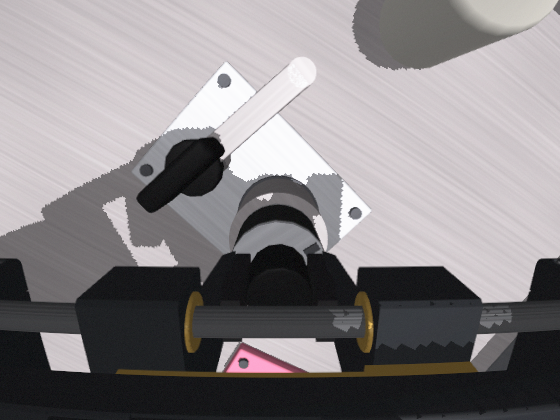

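View pics/scene7f.png

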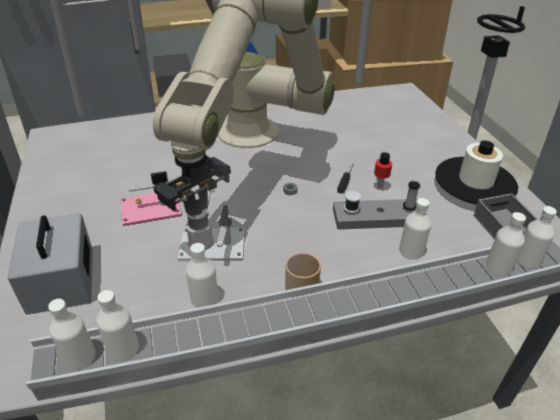

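The pictures agree: the roller's underside sits on the hub (scene crop, 275,290), the keeper points clear (wrist, 300,70), and everything else stands where it did. Flange top is at 117.4 mm; the nominal home height is 117.

```bash
python3 -c "
from workcell import r
print(r.hand_in())"
```

```text
the job is handed in; nothing more can be done
None
```

The job is handed in with the drive roller fully home in the hub and still held down. No verdict came back, so these are my own checks. It took about 21 s of the 67 s allowed.

- **Keeper:** I turned the knob about 77° anticlockwise. The bar then measured about 1.48 rad, and the last wrist picture shows the keeper clear of the hub.
- **Roller:** I took the keyed black and white roller from the middle socket, not the red look-alike. I rotated it 47° to match the keyway, seen at about −25° in the world. The key slipped in on the first try with no resistance.
- **Fully home:** The upward force jumped from 6.6 to 20 N when the flange met the hub, and it stayed at 20 N.
    - The shaft end is about 49.7 mm down, worked out from the arm's pose. The flange-top height by depth, 117.4 mm against a nominal 117, gives about 49.6 mm.
    - The hand is tilted less than 0.2°, and the fingers hold the roller with the grip set to 60 N.
- **Other things on the bench:** They look unmoved in the last scene picture; I did not measure them.

**Disagreements:** The wrist camera read about 1 mm off along the jaw direction, so I corrected the hub position by that much. The seated roller ended within about 1 mm of both hub estimates. A sideways force of about 8 N remained on the wrist after seating, and I left it.

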